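# Seat the lens tube in the V-blocks and hold it down

### The arm

A 6-joint arm with a two-finger parallel gripper is mounted at the origin on a cart in front of the work surface, level with it; the furniture and walls round the work are solid. World frame = base frame: x ahead of the robot, y to its left, z up, the work surface at z = 0. Lengths are in mm, angles in degrees, forces in N, time in s.
With the tool pointing down it reaches from about 325 to 750 mm from the base axis. Payload 7.6 kg.
Tool frame: the origin (TCP) lies at the very end of the fingers, on their centre line; the grasp point (between the pads) lies 19 mm behind it; z points along the fingers, y is the direction in which the jaws open and shut (so a half turn about z gives the same grasp; the last joint's range is limited). The gripper opens to 85 mm and grips with 20 to 120 N. Pads are 22 mm wide; open, the fingers measure 114 mm over their backs; the gripper's body (76 mm by 85 mm) begins 54 mm behind the grasp point. The pads swing forward as they close: fully open they stand 13 mm farther back than shut.
Start: joints at [-81.377, 2.991, 80.254, -0, 96.75, -4.028], TCP at [115.004, -512.269, 231.323] pointing down, gripper open.
Joint ranges: [-166.34, 166.34], [-52.06, 124.39], [6.96, 135.62], [-60.46, 240.46], [14.63, 156.25], [-167.68, 167.68]. Speed limits (degrees/s): [147.25, 147.25, 172.46, 180, 180, 180].

### API

Orientations are given as [roll, pitch, yaw] about the fixed x, y, z axes, in that order (R = Rz(yaw) Ry(pitch) Rx(roll)).
In Python, from station import robot, viewer gives the robot as it stands.
- The arm moves only by the tool move_arm, never from a script. Its argument "steps" is a list of rows, each a list of 3 entries, a list of its own where there are three numbers: the turn, a rotation vector about the tool's x, y, z in rad, then the shift along the tool's x, y, z in m, then the gripper command: -1 is shut, 1 is fully open, values between are in proportion. A call has 1 to 12 rows; each row is the pose to reach, as a shift and turn from the pose commanded when the call began, along the tool's axes at that moment; what a row does not reach only later rows make up. A row lasts 1/12 s, in which the tool goes at most 41.7 mm and 7.16 degrees, less where a joint would pass 70% of its speed; a pose out of reach is approached as far as the arm can. A call with a gripper value outside its range is refused whole. The fingers move at their own pace and stop on an object; "newtons" is the grip in N (left out, the last holds). Time passes only in rows, so rows that repeat a pose let the fingers close. It gives the time, the measured TCP pose, the force and the opening at its end, in the units of the state.
- robot.get_state(): the state, without advancing time (a new reading comes with each control period).
- viewer.capture(name): name is "scene" or "top"; returns (picture, depth): 384x512x3 uint8, blue, green, red; 384x512 float32, mm along the optical axis (not along the pixel's ray), 0 where there is no reading.
- viewer.camera_info(name): a dict with "fx", "fy", "cx", "cy" (pixels), "D" ([k1, k2, p1, p2, k3] as OpenCV has them; the pictures are not rectified), "origin" and "rotation" of the camera in the world. Camera axes: x right, y down, z forward; pixel columns grow to the right and rows downward; lengths in mm; the calibration is good to about 2 mm. A picture is of the moment at which its call begins. camera_info takes no time and is no camera call.
- robot.hand_in(): hands the job in, once; it reports no verdict.
The state is a dict: "t": time; "q": joint angles; "qvel": joint speeds; "effort": joint torques, N m; "position": TCP position; "eef_rot": TCP orientation; "ft_force": force on the tool from outside, world axes, zero at the start; "torque": the same for the moment, N m; "gripper_width": opening from 0.0 (shut) to 1.0 (fully open).
Only numpy, scipy, OpenCV 4.12 (cv2) and the standard library are available. Lean on these libraries where they do the work, as an engineer would, in place of code of your own. Each camera call takes 0.05 s, during which the arm holds its last target.

### The job

Take the green lens tube out of its wooden rest and lay it in the pair of steel V-blocks, black cap against the blue stop and brass lens end facing away from it, so that it lies on both sides of both vees. Then press the tube down into the vees with the gripper, with about 15 N, and finish while still holding it pressed like that, so that it can be marked. Do not drop the tube, do not press so hard that it gets marked (never more than 50 N), and leave the jar, the glue bottle, the paste pot and the screw tub where they are.

Things in the scene. Friction and masses are not known exactly. Their poses are not given: they have to be found in the camera images.
- tube_center (a point): Centre of the lens tube: a loose rigid cylinder 36 mm in diameter and 130 mm long, about 0.16 kg, green with a 20 mm brass ring and glass at the lens end and a 13 mm black cap at the other. +x points along the tube's axis to the black cap. It starts lying level in the wooden rest, its axis 58 mm above the bench; grasp it across its diameter, from above, at its middle.
- tube_cap (a point): Centre of the flat face of the tube's black capped end, 65 mm from tube_center. Axes as tube_center.
- tube_lens (a point): Centre of the flat face of the tube's brass and glass lens end, 65 mm from tube_center the other way. Axes as tube_center.
- tube: The whole lens tube; origin and axes as tube_center.
- vblock_seat (a point): Where the tube's centre is when seated against the stop, 58 mm above the bench. +x runs along the vees to the blue stop, z is up. The two vees are centred 44 mm either side of this point along x, each open upward with 90 degrees between its faces. A tube gripped a little askew bears on one side only; let loose there it centres itself, and may then be pressed from above with closed fingers.
- vblock: V-block fixture, fixed to the bench; origin at the centre of its underside, axes as vblock_seat. Grey base plate 180 x 84 x 10 mm with two steel V-blocks, each 24 mm long (along x) and 68 mm wide; their highest edges are 56 mm above the bench. Between them a 64 mm gap is open down to the base plate, for the fingers.
- vblock_stop (a point): Point on the face of the blue stop where the centre of the seated tube's cap end belongs, 65 mm from vblock_seat along +x. Axes as vblock_seat (+x into the stop). The stop is 10 mm thick, 44 mm wide, its top 68 mm above the bench.
- rest: Wooden rest, fixed to the bench; origin at the centre of its underside, +x as the tube's at the start. Base 100 x 64 x 8 mm (long along x); two 12 mm thick slotted uprights centred 38 mm either side of the origin along x, tops 55 mm up, slots 40 mm wide and 15 mm deep, a 64 mm gap between them open for fingers. The tube may lie 8 mm off-centre along x.
- vee_near_left: Sloping face (45 degrees, 24 mm long, 30 mm wide) of the V-block farther from the stop, on the +y side of the vee; origin at the middle of the line where the seated tube touches it. Frame axes parallel to the V-block fixture's. Fixed to the fixture. Ground smooth and slippery (friction about 0.15).
- vee_near_right: Sloping face (45 degrees, 24 mm long, 30 mm wide) of the V-block farther from the stop, on the -y side of the vee; origin at the middle of the line where the seated tube touches it. Frame axes parallel to the V-block fixture's. Fixed to the fixture. Ground smooth and slippery (friction about 0.15).
- vee_far_left: Sloping face (45 degrees, 24 mm long, 30 mm wide) of the V-block next to the stop, on the +y side of the vee; origin at the middle of the line where the seated tube touches it. Frame axes parallel to the V-block fixture's. Fixed to the fixture. Ground smooth and slippery (friction about 0.15).
- vee_far_right: Sloping face (45 degrees, 24 mm long, 30 mm wide) of the V-block next to the stop, on the -y side of the vee; origin at the middle of the line where the seated tube touches it. Frame axes parallel to the V-block fixture's. Fixed to the fixture. Ground smooth and slippery (friction about 0.15).
- jar: Bystander: clear jar with a teal lid, 60 mm wide, 109 mm tall, loose; origin at the centre of its underside.
- glue: Bystander: small cream glue bottle with a green nozzle, 52 mm wide, 131 mm tall, loose; origin at the centre of its underside.
- pot: Bystander: small white paste pot, 46 mm wide, 34 mm tall, loose; origin at the centre of its underside.
- screw_tub: Bystander: clear tub of screws with a red lid, 85 x 85 x 64 mm, loose; origin at the centre of its underside.

How it is judged (in metres and radians):
On the way, in this order (a step that is already met when the one before it is completed fails the run):
1. the tube is lifted out of its rest, held by the gripper (height (world z) of tube_center above 0.08 m and contact force between the fingers and tube above 1 N), for 0.2 s.
2. the tube lies on both faces of both vees (touching all four), cap end against the stop (y of tube_cap in the frame of vblock_seat between -0.003 and 0.003 m and z of tube_cap in the frame of vblock_seat between -0.003 and 0.003 m and y of tube_lens in the frame of vblock_seat between -0.003 and 0.003 m and z of tube_lens in the frame of vblock_seat between -0.003 and 0.003 m and x of tube_cap in the frame of vblock_stop between -0.004 and 0.002 m and contact force between tube and vee_near_left above 0.1 N and contact force between tube and vee_near_right above 0.1 N and contact force between tube and vee_far_left above 0.1 N and contact force between tube and vee_far_right above 0.1 N), for 0.2 s.
At the end, for the whole second after the job is handed in: The gripper is still pressing the tube (at least 5 N of finger contact), the tube is at rest and bears with at least 1 N on each of the four vee faces, both its end centres are within 3 mm sideways and in height of the seated axis, and its cap end is within 4 mm of the stop (y of tube_cap in the frame of vblock_seat between -0.003 and 0.003 m and z of tube_cap in the frame of vblock_seat between -0.003 and 0.003 m and y of tube_lens in the frame of vblock_seat between -0.003 and 0.003 m and z of tube_lens in the frame of vblock_seat between -0.003 and 0.003 m and x of tube_cap in the frame of vblock_stop between -0.004 and 0.002 m and contact force between tube and vee_near_left above 1 N and contact force between tube and vee_near_right above 1 N and contact force between tube and vee_far_left above 1 N and contact force between tube and vee_far_right above 1 N and contact force between the fingers and tube above 5 N and linear speed of tube below 0.01 m/s); the arm keeps its last pose, push and grip.
It fails at once if the tube is pressed or dropped into the vees hard enough to mark it (over 30 N on one face) (contact force between tube and vee_near_left above 30 N or contact force between tube and vee_near_right above 30 N or contact force between tube and vee_far_left above 30 N or contact force between tube and vee_far_right above 30 N).
It fails at once if the tube falls to the bench (height (world z) of tube_center below 0.035 m).
It fails at once if the jar, glue bottle, paste pot or screw tub is moved by more than 30 mm (distance of any of jar, glue, pot, screw_tub from where it was at the start of the episode above 0.03 m).
It also fails if it takes over 48 s, if anything falls off the work surface, if the arm or the gripper's body presses on something with over 40 N, if the wrist force passes 120 N, or if a joint passes its speed limit or range.

## Working session

There is one attempt and no reset: what is moved stays moved. The work goes in short steps, Python scripts to look and compute and a tool call to move; the robot and the scene stay as the last step left them, time stands still between calls to the robot, and variables do not carry over. Pictures are saved under pics/ and viewed, and the job is handed in when it is done.

Besides the shell and the picture viewer there is one more tool, called after ">>>" by a JSON object that holds its "method" and its "body", one argument or row to a line. move_arm: Moves the arm, as the interface text tells. Its arguments: {"type":"object","properties":{"steps":{"type":"array","items":{"type":"array"}},"newtons":{"type":"number"}},"required":["steps"]}

```bash
mkdir -p pics
python3 - <<'E'
from station import robot, viewer
import cv2, numpy as np
s=robot.get_state(); print(s)
for n in ("scene","top"):
    p,d=viewer.capture(n); cv2.imwrite(f"pics/{n}0.png",p); np.savez(f"{n}0.npz",p=p,d=d)
    print(n,viewer.camera_info(n))
E
```

```text
{'t': 0.0, 'q': array([-8.13769624e+01,  3.02727368e+00,  8.03127497e+01, -7.10545109e-05,
        9.67497756e+01, -4.02730533e+00]), 'qvel': array([-0.00334922, -0.02317814, -0.08018405,  0.0245849 ,  0.11092597,
       -0.05717716]), 'effort': array([-4.96089433e-04, -3.81666148e+01, -3.60189807e+01, -1.47599476e-04,
        6.08915361e-03, -2.04877523e-05]), 'position': array([ 114.95756457, -511.95203768,  230.47430456]), 'eef_rot': array([-1.79910418e+02, -6.23634689e-03,  1.26503297e+01]), 'ft_force': array([ 0.08228527, -0.7878735 ,  0.21628763]), 'torque': array([-0.06801432,  0.01375612,  0.04817662]), 'gripper_width': 1.0032442253782516}
scene {'fx': 367.39816373739245, 'fy': 367.39816373739245, 'cx': 261.69515348877627, 'cy': 192.67905020156616, 'D': array([-0.11047018,  0.        ,  0.        ,  0.        ,  0.        ]), 'origin': array([201.1981532 , 671.47905132, 465.56146137]), 'rotation': array([-116.00973512,   -1.21771715, -147.96241993])}
top {'fx': 365.1187489567687, 'fy': 365.1187489567687, 'cx': 255.08607303920022, 'cy': 193.76002252783357, 'D': array([-0.03689297,  0.        ,  0.        ,  0.        ,  0.        ]), 'origin': array([ 493.17879271,  -16.71929443, 1005.73843882]), 'rotation': array([-1.73880603e+02,  1.68265041e-01, -8.88684120e+01])}
```

View pics/scene0.png

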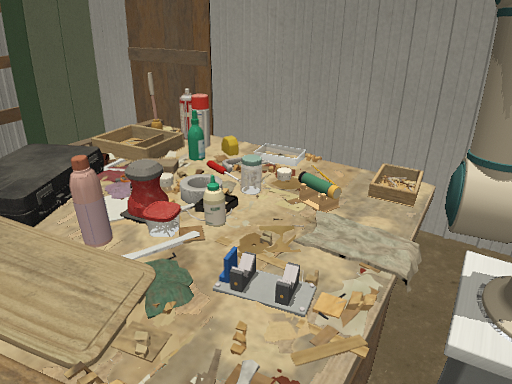

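View pics/top0.png

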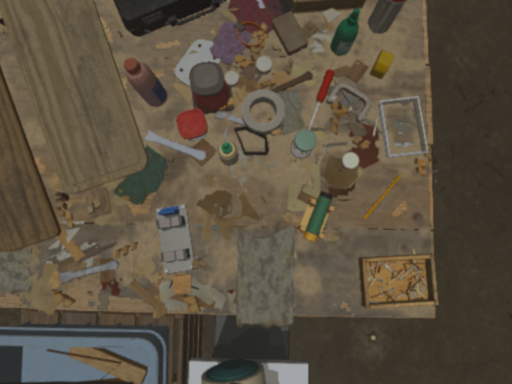

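The top view shows the tube at about (318,215), with its cap up near (325,198) and the brass end at (308,234). The fixture is around (174,240), with its blue stop at (172,210). I'll enlarge both.

Run:
```python
import cv2, numpy as np
p=np.load("top0.npz")["p"]; s=np.load("scene0.npz")["p"]
def g(im,x,y,w,h,k):
    c=cv2.resize(im[y:y+h,x:x+w],None,fx=k,fy=k,interpolation=cv2.INTER_CUBIC)
    for i in range(0,w,10):
        cv2.putText(c,str(x+i),(i*k,8),0,.3,(0,0,255),1); cv2.line(c,(i*k,10),(i*k,14),(0,0,255),1)
    for i in range(0,h,10):
        cv2.putText(c,str(y+i),(0,i*k+4),0,.3,(0,0,255),1)
    return c
a=g(p,280,140,100,110,5);b=g(p,140,195,60,90,6)
cv2.imwrite("pics/a.png",a);cv2.imwrite("pics/b.png",b)
cv2.imwrite("pics/c.png",g(s,205,230,120,90,6))
```

```text
(no output)
```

View pics/a.png

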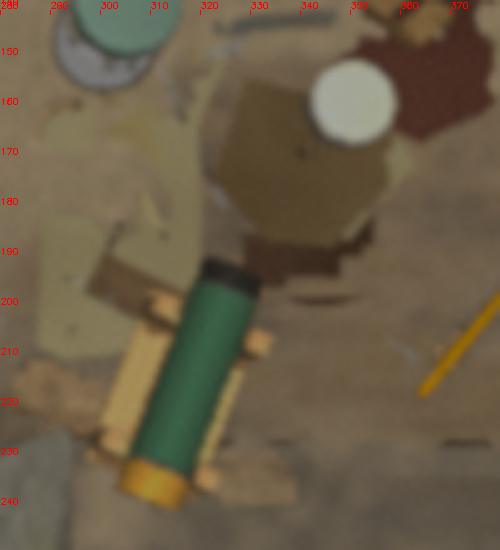

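View pics/b.png

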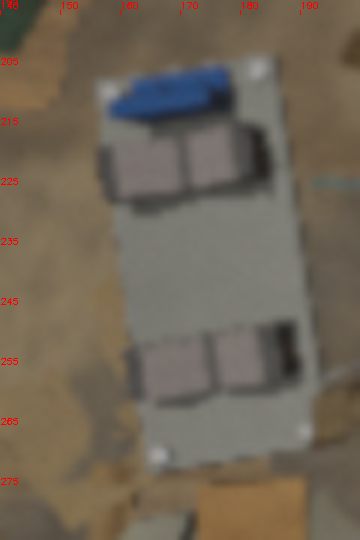

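View pics/c.png

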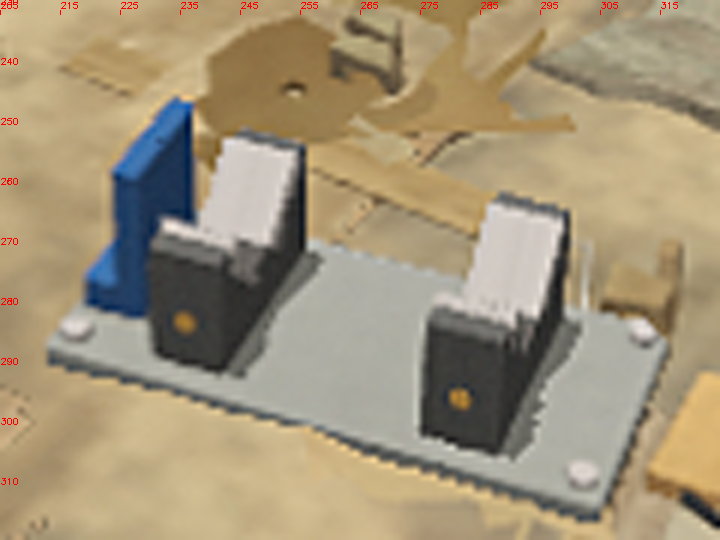

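The crops give pixel estimates. Tube in the top view: cap top edge about (320–332,193–197), lens end about (304–317,235–241). Fixture plate corners: (156.2,208.3), (185.5,204.2), (192.7,269.2), (164.5,273.3). Next I'll build point clouds from both cameras and fit them.

```bash
cat > h.py <<'E'
import cv2, numpy as np
from scipy.spatial.transform import Rotation as R
from station import robot, viewer
def cam(n):
    i=viewer.camera_info(n); K=np.array([[i['fx'],0,i['cx']],[0,i['fy'],i['cy']],[0,0,1.]])
    return K,i['D'],np.array(i['origin']),R.from_euler('xyz',i['rotation'],degrees=True).as_matrix()
def rays(n,uv):
    K,D,o,M=cam(n); u=cv2.undistortPoints(np.array(uv,float).reshape(-1,1,2),K,D).reshape(-1,2)
    return o,np.c_[u,np.ones(len(u))]@M.T
def onplane(n,uv,z):
    o,r=rays(n,uv); return o+r*((z-o[2])/r[:,2])[:,None]
def proj(n,P):
    K,D,o,M=cam(n); rv=cv2.Rodrigues(M.T)[0]; return cv2.projectPoints(np.array(P,float).reshape(-1,1,3),rv,-M.T@o,K,D)[0].reshape(-1,2)
def cloud(n,d):
    h,w=d.shape; v,u=np.mgrid[:h,:w]; o,r=rays(n,np.c_[u.ravel(),v.ravel()])
    return (o+r*d.reshape(-1,1)).reshape(h,w,3)
E
python3 - <<'E'
from h import *
c=onplane("top",[(156.2,208.3),(185.5,204.2),(192.7,269.2),(164.5,273.3)],10)
print(c.round(1)); print(np.linalg.norm(c-np.roll(c,-1,0),axis=1),c.mean(0))
for n in("top","scene"):
    f=np.load(n+"0.npz");p,d=f["p"],f["d"];C=cloud(n,d);np.save(n+"c.npy",C)
    hsv=cv2.cvtColor(p,cv2.COLOR_BGR2HSV);H,S,V=hsv[...,0],hsv[...,1],hsv[...,2]
    ok=d>0
    g=ok&(H>60)&(H<90)&(S>90)&(np.abs(C[...,0]-430)<90)&(np.abs(C[...,1]+190)<80)&(C[...,2]>30)
    b=ok&(H>100)&(H<125)&(S>120)&(C[...,1]>120)&(C[...,1]<320)&(C[...,0]>300)&(C[...,0]<600)
    for nm,m in(("tube",g),("stop",b)):
        P=C[m];print(n,nm,len(P))
        if len(P): print(P.mean(0).round(1),np.percentile(P,[3,50,97],axis=0).round(1).tolist())
    bench=C[(d>0)&(np.abs(C[...,2])<15)];print("bench z med",np.median(bench[:,2]))
    # tube cyl fit
    P=C[g]
    if len(P)>30:
        from scipy.optimize import least_squares
        f=lambda x:np.abs(np.abs(-(P[:,0]-x[0])*np.sin(x[2])+(P[:,1]-x[1])*np.cos(x[2]))**2+(P[:,2]-x[3])**2)**.5-18
        m0=P.mean(0);r=least_squares(f,[m0[0],m0[1],np.radians(-25),55],loss="soft_l1")
        print("cyl",r.x[:2],np.degrees(r.x[2]),r.x[3],np.abs(r.fun).mean())
        a=np.array([np.cos(r.x[2]),np.sin(r.x[2])]);t=(P[:,:2]-r.x[:2])@a;print("axial",np.percentile(t,[1,99]))
E
```

```text
[[554.5 258.5  10. ]
 [567.4 178.4  10. ]
 [392.4 152.2  10. ]
 [379.7 227.9  10. ]]
[ 81.18161205 176.93203506  76.82069336 177.4233291 ] [473.51337311 204.2456014   10.        ]
top tube 70
[ 509.6 -164.4   74.9] [[498.5, -176.4, 70.9], [510.7, -164.4, 74.9], [518.6, -153.1, 78.9]]
top stop 89
[546.9 214.   54.5] [[539.0, 196.5, 21.2], [545.0, 212.6, 65.7], [558.1, 233.2, 70.0]]
bench z med 4.577745899458819
cyl [ 579.11751824 -184.72027719] -16.738233151852558 57.939824724317006 1.1285558208276099
axial [-82.79567427 -60.00167808]
scene tube 68
[ 510.4 -148.6   66.7] [[501.3, -159.9, 52.4], [510.7, -147.4, 68.4], [518.5, -139.8, 76.1]]
scene stop 321
[539.  229.4  45.2] [[534.8, 203.9, 13.8], [539.0, 234.8, 47.5], [550.6, 243.8, 67.2]]
bench z med 3.4540218772873175
cyl [ 602.89225251 -207.70527864] 514.0227913442488 57.54727438461232 0.8996557323885774
axial [ 96.85946967 119.896701  ]
```

Run:
```python
from h import *
from scipy.optimize import least_squares
print(onplane("top",[(326,195),(310.5,238)],58+14).round(1))
allP=[]
for n in("top","scene"):
    f=np.load(n+"0.npz");p,d=f["p"],f["d"];C=np.load(n+"c.npy")
    hsv=cv2.cvtColor(p,cv2.COLOR_BGR2HSV);H,S,V=hsv[...,0],hsv[...,1],hsv[...,2]
    g=(d>0)&(H>60)&(H<90)&(S>90)&(np.abs(C[...,0]-540)<90)&(np.abs(C[...,1]+180)<70)&(C[...,2]>40)&(C[...,2]<85)
    P=C[g]; v,u=np.nonzero(g);print(n,len(P),u.min(),u.max(),v.min(),v.max())
    f=lambda x:np.sqrt((-(P[:,0]-x[0])*np.sin(x[2])+(P[:,1]-x[1])*np.cos(x[2]))**2+(P[:,2]-x[3])**2)-18
    m0=P.mean(0);r=least_squares(lambda x:np.r_[f([m0[0],x[0],x[1],x[2]])],[m0[1],np.radians(-20),57],loss="soft_l1")
    a=np.array([np.cos(r.x[1]),np.sin(r.x[1])]);c=np.array([m0[0],r.x[0]])
    t=(P[:,:2]-c)@a;q=np.percentile(t,[1,99]);print("yaw",np.degrees(r.x[1]),"z",r.x[2],np.abs(r.fun).mean(),"ends green",(c+a*q[0]).round(1),(c+a*q[1]).round(1),q[1]-q[0])
    mid=c+a*(q.mean()); print("green mid",mid,"tube center", mid-a*3.5)
```

```text
[[ 593.6 -194.5   72. ]
 [ 482.9 -155.    72. ]]
top 295 309 328 198 232
yaw -20.456721775205924 z 57.95668404172429 1.2497939140520924 ends green [ 500.5 -160.7] [ 582.9 -191.4] 87.92242807791456
green mid [ 541.68627567 -176.01697624] tube center [ 538.4069981  -174.79372705]
scene 321 302 331 173 193
yaw -20.517468121974346 z 57.49323398348598 0.8912470330608986 ends green [ 497.2 -157.1] [ 583.3 -189.3] 91.96093182030933
green mid [ 540.23539709 -173.23336357] tube center [ 536.95741827 -172.0066383 ]
```

```bash
cat > fix.py <<'E'
from h import *
from scipy.optimize import least_squares
def box(L,c,hh):
    q=np.abs(L-c)-hh; return np.linalg.norm(np.maximum(q,0),axis=1)+np.minimum(q.max(1),0)
def sdf(L):
    ds=[box(L,[0,0,5],[90,42,5]),box(L,[70,0,39],[5,22,29]),box(L,[0,0,-20],[500,500,20])]
    w=(np.abs(L[:,1])-(L[:,2]-32.5))/2**.5   # >0 : solid side
    for s in(-44,44): ds.append(np.maximum(box(L,[s,0,33],[12,34,23]),-w))
    return np.min(np.abs(ds),axis=0) if False else np.min(ds,axis=0)
def loc(P,x):
    c,s=np.cos(x[2]),np.sin(x[2]);d=P-[x[0],x[1],x[3]]
    return np.c_[c*d[:,0]+s*d[:,1],-s*d[:,0]+c*d[:,1],d[:,2]]
if __name__=="__main__":
  for n in("top","scene"):
    C=np.load(n+"c.npy").reshape(-1,3);d=np.load(n+"0.npz")["d"].ravel()
    x0=[473.5,204.2,np.radians(9.2),0]
    L=loc(C,x0);P=C[(d>0)&(abs(L[:,0])<100)&(abs(L[:,1])<52)&(L[:,2]>13)&(L[:,2]<80)]
    for it in range(2):
        r=least_squares(lambda x:sdf(loc(P,x)),x0,loss="soft_l1",f_scale=2,diff_step=1e-4,x_scale=[1,1,.01,1])
        x0=r.x
    print(n,len(P),r.x[:2].round(2),np.degrees(r.x[2]).round(2),r.x[3].round(2),"med|res|",np.median(abs(sdf(loc(P,r.x)))))
E
python3 fix.py
```

```text
top 812 [476.6  204.33] 10.54 0.81 med|res| 1.4336291832152703
scene 1840 [474.37 207.44] 10.61 -0.87 med|res| 0.6375194622894682
```

```bash
cat >> h.py <<'E'
def togo(pos,yaw,cur=None,curyaw=None):
    s=robot.get_state(); p=np.array(s['position'] if cur is None else cur); e=list(s['eef_rot'])
    y0=e[2] if curyaw is None else curyaw
    M=R.from_euler('xyz',[180,0,y0],degrees=True); T=R.from_euler('xyz',[180,0,yaw],degrees=True)
    print("turn",(M.inv()*T).as_rotvec().round(4),"shift m",(M.inv().apply(np.array(pos)-p)/1000).round(4))
E
python3 - <<'E'
from h import *
togo([537.7,-173.4,180],-20.5,[115.004,-512.269,231.323],12.65)
for n,uv,z in(("pot",(350.5,160),34),("jar",(304,144),109),("glue",(227,150),125),("tub",(192,124),64)):
    print(n,onplane("top",[uv],z).round(0))
E
```

```text
turn [ 0.     -0.      0.5786] shift m [ 0.4866 -0.2381  0.0513]
pot [[ 694. -268.   34.]]
jar [[ 717. -132.  109.]]
glue [[694.  59. 125.]]
tub [[777. 159.  64.]]
```

>>> {"method": "move_arm", "body": {
  "steps": [
    [[0,0,0.02],[0.012,-0.006,0.0],0.6],
    [[0,0,0.06],[0.036,-0.018,0.0],0.6],
    [[0,0,0.12],[0.068,-0.033,0.003],0.6],
    [[0,0,0.19],[0.1,-0.049,0.006],0.6],
    [[0,0,0.27],[0.132,-0.064,0.01],0.6],
    [[0,0,0.35],[0.164,-0.08,0.015],0.6],
    [[0,0,0.43],[0.196,-0.096,0.02],0.6],
    [[0,0,0.5],[0.228,-0.112,0.025],0.6],
    [[0,0,0.55],[0.26,-0.127,0.03],0.6],
    [[0,0,0.579],[0.292,-0.143,0.035],0.6],
    [[0,0,0.579],[0.324,-0.159,0.04],0.6],
    [[0,0,0.579],[0.345,-0.169,0.045],0.6]
  ]
}}

```text
t: 1.1
position: [416.3, -269.5, 185.7]
eef_rot: [-180.0, 0.0, -20.4]
ft_force: [0.0, -1.0, -0.3]
gripper_width: 0.798
```

Run:
```python
from h import *
print(robot.get_state()['position'])
togo([537.7,-173.4,130],-20.5,)
```

```text
[ 416.33692004 -269.45731419  185.67984731]
turn [ 0.     -0.      0.0013] shift m [ 0.0802 -0.1324  0.0557]
```

>>> {"method": "move_arm", "body": {
  "steps": [
    [[0,0,0],[0.012,-0.02,0.004],0.6],
    [[0,0,0],[0.026,-0.044,0.012],0.6],
    [[0,0,0],[0.042,-0.07,0.022],0.6],
    [[0,0,0],[0.057,-0.096,0.034],0.6],
    [[0,0,0],[0.07,-0.117,0.044],0.6],
    [[0,0,0],[0.078,-0.13,0.052],0.6],
    [[0,0,0],[0.081,-0.135,0.056],0.6],
    [[0,0,0],[0.081,-0.135,0.056],0.6],
    [[0,0,0],[0.081,-0.135,0.056],0.6]
  ]
}}

```text
t: 1.85
position: [537.3, -174.1, 130.1]
eef_rot: [180.0, 0.0, -20.5]
ft_force: [-0.2, 0.1, -0.6]
gripper_width: 0.805
```

Run:
```python
from h import *
s=robot.get_state();print(s['t'],s['position'],s['eef_rot'],s['gripper_width'])
p,d=viewer.capture("scene");q,_=viewer.capture("top")
a=cv2.resize(p[110:240,250:400],None,fx=4,fy=4,interpolation=cv2.INTER_CUBIC)
cv2.imwrite("pics/s1.png",a)
cv2.imwrite("pics/t1.png",cv2.resize(q[140:260,260:380],None,fx=4,fy=4))
print(proj("scene",[[537.7,-173.4,76],s['position']]),proj("top",[s['position']]))
```

```text
1.85 [ 537.31605926 -174.14341754  130.1445978 ] [ 1.79975138e+02  4.45879293e-02 -2.05246973e+01] 0.8046065632917575
[[319.70315675 177.96785404]
 [321.78445838 158.87491707]] [[322.14417595 215.65034935]]
```

View pics/s1.png

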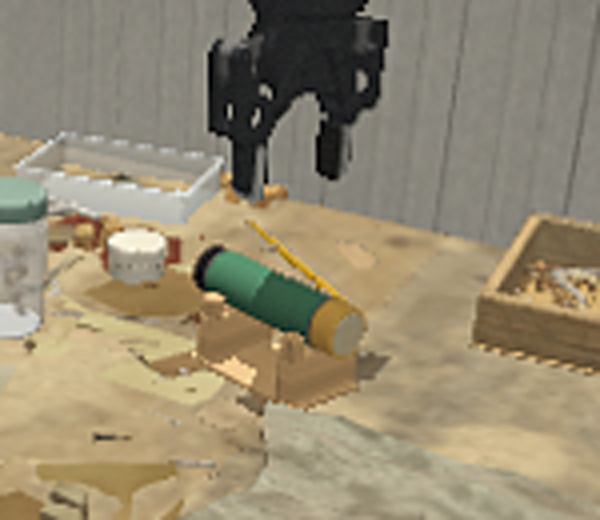

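View pics/t1.png

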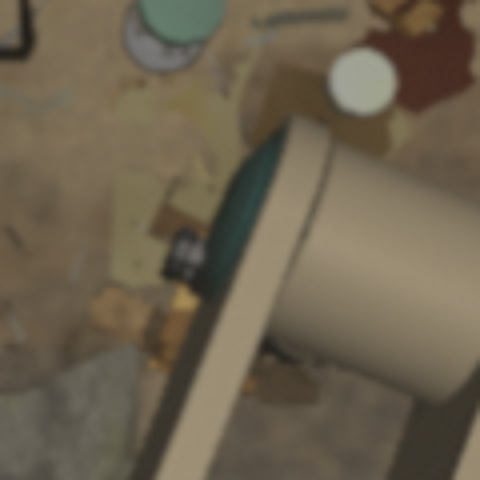

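The scene view shows the fingertips at about (311,157) and (333,155). Their midpoint of (322,156) agrees with the projected TCP, and they straddle the tube. Going down.

>>> {"method": "move_arm", "body": {
  "steps": [
    [[0,0,0],[0,0,0.008],0.6],
    [[0,0,0],[0,0,0.024],0.6],
    [[0,0,0],[0,0,0.042],0.6],
    [[0,0,0],[0,0,0.06],0.6],
    [[0,0,0],[0,0,0.076],0.6],
    [[0,0,0],[0,0,0.086],0.6],
    [[0,0,0],[0,0,0.091],0.6],
    [[0,0,0],[0,0,0.091],0.6],
    [[0,0,0],[0,0,0.091],0.6]
  ]
}}

```text
t: 2.7
position: [538.1, -174.1, 40.0]
eef_rot: [180.0, -0.1, -20.5]
ft_force: [-0.2, -0.2, 1.8]
gripper_width: 0.791
```

Run:
```python
from h import *
p,d=viewer.capture("scene")
cv2.imwrite("pics/s2.png",cv2.resize(p[110:240,250:400],None,fx=5,fy=5,interpolation=cv2.INTER_CUBIC)[:600])
```

```text
(no output)
```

View pics/s2.png

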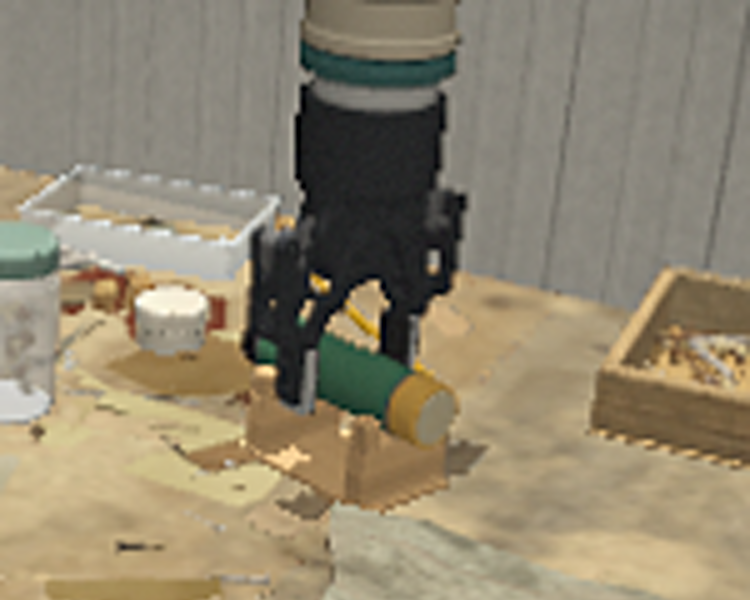

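The fingers straddle the tube: near finger at about (296,390) in the crop, far finger at (400,340), both between the uprights. I'll close with a modest grip.

>>> {"method": "move_arm", "body": {
  "steps": [
    [[0,0,0],[0,0,0.091],0.0],
    [[0,0,0],[0,0,0.0],-0.1],
    [[0,0,0],[0,0,0.0],-0.2],
    [[0,0,0],[0,0,0.0],-1],
    [[0,0,0],[0,0,0.0],-1],
    [[0,0,0],[0,0,0.0],-1],
    [[0,0,0],[0,0,0.0],-1],
    [[0,0,0],[0,0,0.0],-1]
  ],
  "newtons": 30
}}

```text
t: 3.42
position: [541.4, -175.2, 45.2]
eef_rot: [180.0, -0.6, -20.5]
ft_force: [0.8, 0.3, 14.3]
gripper_width: 0.41
```

I made a typo in the first row: I put 0.091 in the shift again instead of 0, so the arm dipped for one row. Checking the effect before going on.

>>> {"method": "move_arm", "body": {
  "steps": [
    [[0,0,0],[0,0,0],-1],
    [[0,0,0],[0,0,0],-1],
    [[0,0,0],[0,0,0],-1]
  ]
}}

```text
t: 3.67
position: [541.4, -175.2, 45.2]
eef_rot: [180.0, -0.6, -20.5]
ft_force: [0.6, 0.7, 15.3]
gripper_width: 0.415
```

Run:
```python
from h import *
s=robot.get_state();print(s['t'],s['q'],s['position'],s['eef_rot'],s['ft_force'],s['torque'],s['gripper_width'])
p,d=viewer.capture("scene")
cv2.imwrite("pics/s3.png",cv2.resize(p[110:240,250:400],None,fx=5,fy=5,interpolation=cv2.INTER_CUBIC)[:600])
print(robot.get_state()['position'])
```

```text
3.6667 [-2.16480249e+01  1.75143553e+01  8.57712910e+01 -3.26242390e-03
  7.60675337e+01  8.88726734e+01] [ 541.37088506 -175.18549686   45.17858881] [179.98409904  -0.64663237 -20.51984095] [ 0.63036194  0.70352777 15.26183261] [ 0.01215508 -0.08410027 -0.00403434] 0.4151023600286961
[ 541.37941212 -175.16824311   45.18731344]
```

View pics/s3.png

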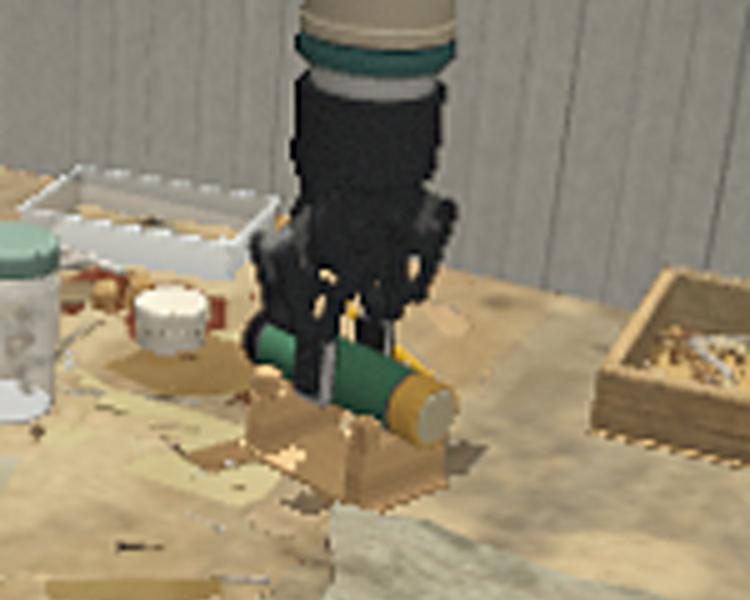

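The tube is gripped across its full diameter (0.415 × 85 = 35 mm). The tool sits about 6 mm above its commanded height with 15 N upward, so the arm gives about 2.5 N/mm. The tube is still level in the rest and nothing has shifted. Lifting gently.

>>> {"method": "move_arm", "body": {
  "steps": [
    [[0,0,0],[0,0,-0.003],-1],
    [[0,0,0],[0,0,-0.008],-1],
    [[0,0,0],[0,0,-0.016],-1],
    [[0,0,0],[0,0,-0.026],-1],
    [[0,0,0],[0,0,-0.038],-1],
    [[0,0,0],[0,0,-0.052],-1],
    [[0,0,0],[0,0,-0.066],-1],
    [[0,0,0],[0,0,-0.078],-1],
    [[0,0,0],[0,0,-0.086],-1],
    [[0,0,0],[0,0,-0.09],-1],
    [[0,0,0],[0,0,-0.09],-1],
    [[0,0,0],[0,0,-0.09],-1]
  ],
  "newtons": 40
}}

```text
t: 4.72
position: [537.6, -173.7, 128.9]
eef_rot: [180.0, 0.0, -20.5]
ft_force: [-0.1, -0.3, -2.3]
gripper_width: 0.403
```

```bash
cat > tube.py <<'E'
from h import *
from scipy.optimize import least_squares
def fit(tag,near,yaw,save=None):
    for n in("top","scene"):
        p,d=viewer.capture(n);C=cloud(n,d);np.savez(f"{n}{tag}.npz",p=p,d=d)
        hsv=cv2.cvtColor(p,cv2.COLOR_BGR2HSV);H,S,V=hsv[...,0],hsv[...,1],hsv[...,2]
        g=(d>0)&(H>60)&(H<90)&(S>90)&(np.linalg.norm(C-np.array(near),axis=2)<85)
        g=cv2.erode(g.astype(np.uint8),np.ones((2,2)))>0
        P=C[g]
        if len(P)<30: print(n,"few",len(P)); continue
        m0=np.median(P,0)
        def res(x):
            a=np.array([np.cos(x[2])*np.cos(x[3]),np.sin(x[2])*np.cos(x[3]),np.sin(x[3])])
            q=P-[m0[0],x[0],x[1]]; q=q-np.outer(q@a,a); return np.linalg.norm(q,axis=1)-18
        r=least_squares(res,[near[1] if 0 else m0[1],m0[2]-10,np.radians(yaw),0],loss="soft_l1",x_scale=[1,1,.01,.01])
        x=r.x;a=np.array([np.cos(x[2])*np.cos(x[3]),np.sin(x[2])*np.cos(x[3]),np.sin(x[3])]);c=np.array([m0[0],x[0],x[1]])
        t=(P-c)@a;q=np.percentile(t,[1,99])
        print(n,len(P),"yaw %.2f tilt %.2f"%tuple(np.degrees(x[2:])),"res %.2f"%np.abs(r.fun).mean(),"ctr",(c+a*(q.mean()-3.5)).round(1),"len",(q[1]-q[0]).round(1))
E
python3 - <<'E'
from tube import *
s=robot.get_state();print(s['t'],s['position'],s['eef_rot'],s['ft_force'],s['gripper_width'])
fit("4",list(s['position'][:2])+[s['position'][2]+15],-20.5)
p=np.load("scene4.npz")["p"]
cv2.imwrite("pics/s4.png",cv2.resize(p[90:210,250:400],None,fx=5,fy=5,interpolation=cv2.INTER_CUBIC))
E
```

```text
4.7167 [ 537.59477898 -173.71855348  128.88978382] [ 1.79995571e+02  3.52604696e-02 -2.05244005e+01] [-0.14860178 -0.30109414 -2.30959697] 0.40313096868893117
top few 0
scene 177 yaw -20.39 tilt -0.35 res 0.84 ctr [ 532.7 -171.9  140.3] len 88.2
```

View pics/s4.png

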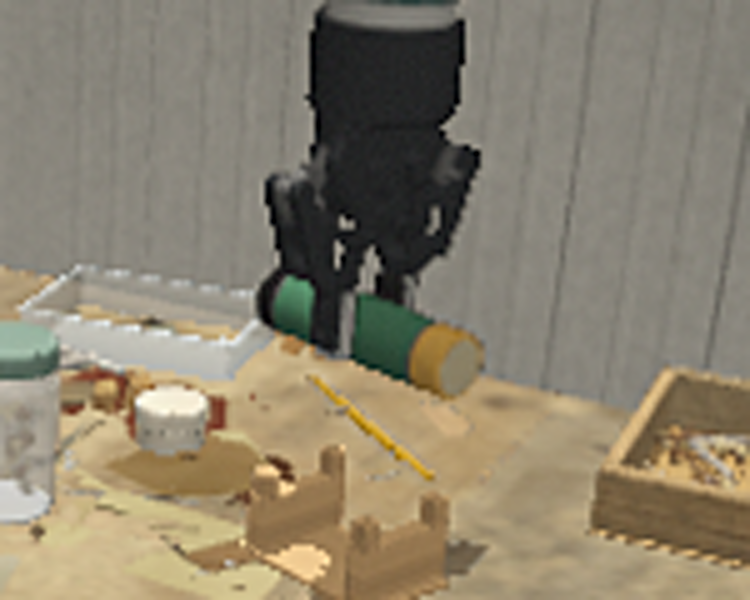

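Lifted, level and held. The scene fit puts the tube axis about 12 mm above the TCP, and the tube centre about 4.7 mm behind the TCP along tool x. Moving over the fixture, about 10 mm short of the stop.

Run:
```python
from h import *
togo([469.2,206.5,120],10.6,[537.8,-174.1,129.3],-20.5)
```

```text
turn [ 0.      0.     -0.5428] shift m [-0.1975 -0.3325  0.0093]
```

>>> {"method": "move_arm", "body": {
  "steps": [
    [[0,0,-0.01],[-0.004,-0.006,0.0],-1],
    [[0,0,-0.04],[-0.012,-0.02,0.0],-1],
    [[0,0,-0.08],[-0.025,-0.042,0.0],-1],
    [[0,0,-0.13],[-0.042,-0.07,0.0],-1],
    [[0,0,-0.18],[-0.06,-0.1,0.0],-1],
    [[0,0,-0.23],[-0.078,-0.13,0.0],-1],
    [[0,0,-0.28],[-0.096,-0.16,0.0],-1],
    [[0,0,-0.33],[-0.114,-0.19,0.0],-1],
    [[0,0,-0.38],[-0.132,-0.22,0.0],-1],
    [[0,0,-0.43],[-0.149,-0.25,0.0],-1],
    [[0,0,-0.47],[-0.163,-0.274,0.0],-1],
    [[0,0,-0.5],[-0.175,-0.294,0.0],-1]
  ]
}}

```text
t: 5.82
position: [475.7, 165.3, 128.9]
eef_rot: [-180.0, 0.0, 8.4]
ft_force: [0.2, -0.0, -1.7]
gripper_width: 0.403
```

Run:
```python
from h import *
M=R.from_euler('xyz',[180,0,-20.5],degrees=True)
c=np.array([537.8,-174.1,129.3])+M.apply([-175,-294,0]); print(c)
togo([469.2,206.5,120],10.6,c,-20.5+np.degrees(.5))
```

```text
[476.84333697 162.56791536 129.3       ]
turn [ 0.      0.     -0.0428] shift m [-0.0013 -0.0446  0.0093]
```

>>> {"method": "move_arm", "body": {
  "steps": [
    [[0,0,-0.01],[0,-0.012,0.001],-1],
    [[0,0,-0.025],[-0.001,-0.024,0.004],-1],
    [[0,0,-0.036],[-0.001,-0.034,0.007],-1],
    [[0,0,-0.0428],[-0.001,-0.041,0.009],-1],
    [[0,0,-0.0428],[-0.001,-0.043,0.009],-1],
    [[0,0,-0.0428],[-0.001,-0.043,0.009],-1],
    [[0,0,-0.0428],[-0.001,-0.043,0.009],-1],
    [[0,0,-0.0428],[-0.001,-0.043,0.009],-1]
  ]
}}

```text
t: 6.48
position: [470.2, 204.7, 120.4]
eef_rot: [180.0, -0.0, 10.5]
ft_force: [-0.4, 0.5, -1.6]
gripper_width: 0.407
```

Run:
```python
from tube import *
s=robot.get_state();print(s['t'],s['position'],s['eef_rot'],s['ft_force'],s['gripper_width'])
fit("5",list(s['position'][:2])+[s['position'][2]+12],10.6)
p=np.load("scene5.npz")["p"]
cv2.imwrite("pics/s5.png",cv2.resize(p[190:320,200:340],None,fx=5,fy=5,interpolation=cv2.INTER_CUBIC)[:600])
cv2.imwrite("pics/t5.png",cv2.resize(np.load("top5.npz")["p"][190:300,120:240],None,fx=5,fy=5,interpolation=cv2.INTER_CUBIC)[:600])
```

```text
6.4833 [470.23218505 204.70525276 120.40012976] [ 1.79984941e+02 -1.33689768e-02  1.05129562e+01] [-0.44194813  0.45962832 -1.62653362] 0.4070253071263168
top few 3
scene 609 yaw 10.21 tilt -0.41 res 0.86 ctr [465.5 203.9 132.3] len 89.9
```

View pics/s5.png

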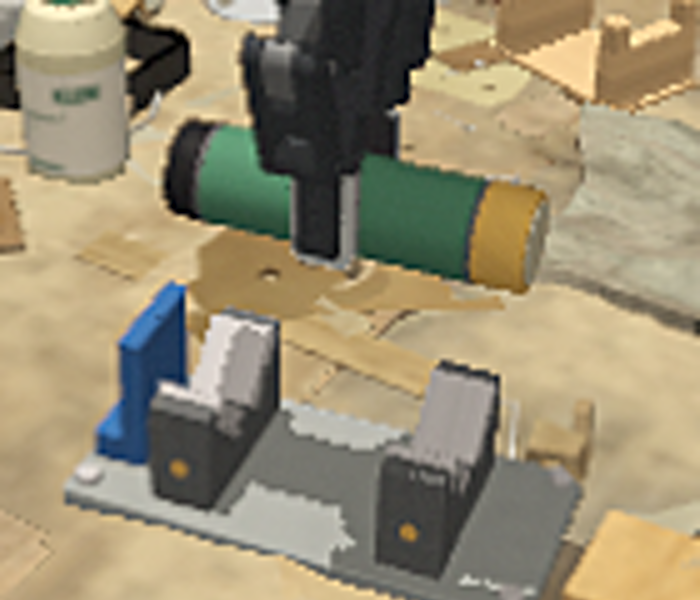

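View pics/t5.png

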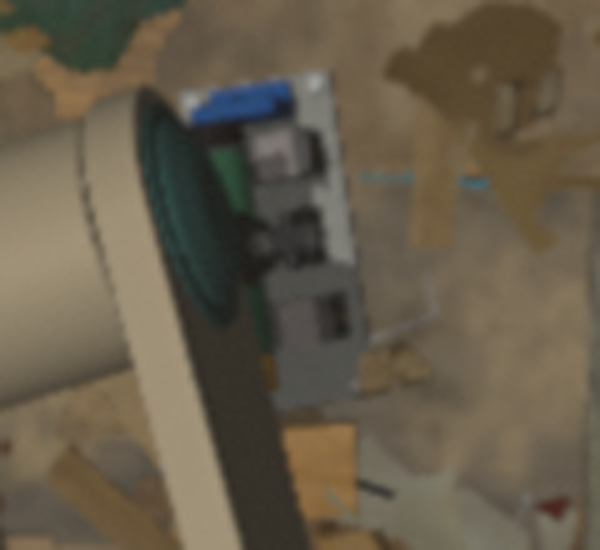

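Run:
```python
from fix import *
for tag in "05":
    d=np.load(f"scene{tag}.npz")["d"];C=cloud("scene",d).reshape(-1,3);d=d.ravel()
    x0=[474.4,207.4,np.radians(10.6),-.9]
    for zlo in (13,25):
        L=loc(C,x0);P=C[(d>0)&(abs(L[:,0])<100)&(abs(L[:,1])<52)&(L[:,2]>zlo)&(L[:,2]<80)]
        r=least_squares(lambda x:sdf(loc(P,x)),x0,loss="soft_l1",f_scale=1,diff_step=1e-4,x_scale=[1,1,.01,1])
        print(tag,zlo,len(P),r.x[:2].round(2),np.degrees(r.x[2]).round(2),r.x[3].round(2))
f=np.load("scene0.npz");d=f["d"];C=cloud("scene",d);p=f["p"]
hsv=cv2.cvtColor(p,cv2.COLOR_BGR2HSV);H,S=hsv[...,0],hsv[...,1]
g=(d>0)&(H>60)&(H<90)&(S>90)&(np.linalg.norm(C-[538,-173,58],axis=2)<85);P=C[g];m0=np.median(P,0)
def res(x):
    a=np.array([np.cos(x[2])*np.cos(x[3]),np.sin(x[2])*np.cos(x[3]),np.sin(x[3])]);q=P-[m0[0],x[0],x[1]];q=q-np.outer(q@a,a);return np.linalg.norm(q,axis=1)-18
print(np.degrees(least_squares(res,[m0[1],57,-.35,0],loss="soft_l1",x_scale=[1,1,.01,.01]).x))
```

```text
0 13 1875 [474.31 207.5 ] 10.57 -1.0
0 25 1451 [474.19 207.89] 10.43 -2.05
5 13 1874 [474.31 207.54] 10.63 -1.07
5 25 1446 [474.2  207.88] 10.54 -2.01
[-9.97565435e+03  3.29552388e+03 -2.06202858e+01  2.89552832e-01]
```

The fixture fit is stable at (474.3, 207.6), yaw 10.55°. Relative to it the tube is 2 mm to the right and 9.4 mm short of the stop. I'll correct the sideways error and go down to about 5 mm above the seat.

>>> {"method": "move_arm", "body": {
  "steps": [
    [[0,0,-0.003],[0,-0.002,0.004],-1],
    [[0,0,-0.003],[0,-0.002,0.012],-1],
    [[0,0,-0.003],[0,-0.002,0.022],-1],
    [[0,0,-0.003],[0,-0.002,0.033],-1],
    [[0,0,-0.003],[0,-0.002,0.044],-1],
    [[0,0,-0.003],[0,-0.002,0.054],-1],
    [[0,0,-0.003],[0,-0.002,0.062],-1],
    [[0,0,-0.003],[0,-0.002,0.067],-1],
    [[0,0,-0.003],[0,-0.002,0.069],-1],
    [[0,0,-0.003],[0,-0.002,0.069],-1],
    [[0,0,-0.003],[0,-0.002,0.069],-1]
  ]
}}

```text
t: 7.5
position: [469.8, 207.4, 51.6]
eef_rot: [-180.0, -0.0, 10.7]
ft_force: [0.3, 0.2, -1.5]
gripper_width: 0.407
```

Run:
```python
from tube import *
s=robot.get_state();print(s['t'],s['position'],s['eef_rot'],s['ft_force'],s['gripper_width'])
fit("6",list(s['position'][:2])+[s['position'][2]+12],10.6)
p=np.load("scene6.npz")["p"]
cv2.imwrite("pics/s6.png",cv2.resize(p[220:320,200:330],None,fx=6,fy=6,interpolation=cv2.INTER_CUBIC)[:600])
```

```text
7.5 [469.83950813 207.40035152  51.63880211] [-1.79997934e+02 -3.98005647e-02  1.07482957e+01] [ 0.3429641   0.16666978 -1.4711468 ] 0.40679430199040334
top few 0
scene 535 yaw 10.50 tilt -0.50 res 1.07 ctr [464.7 206.7  63.4] len 90.4
```

View pics/s6.png

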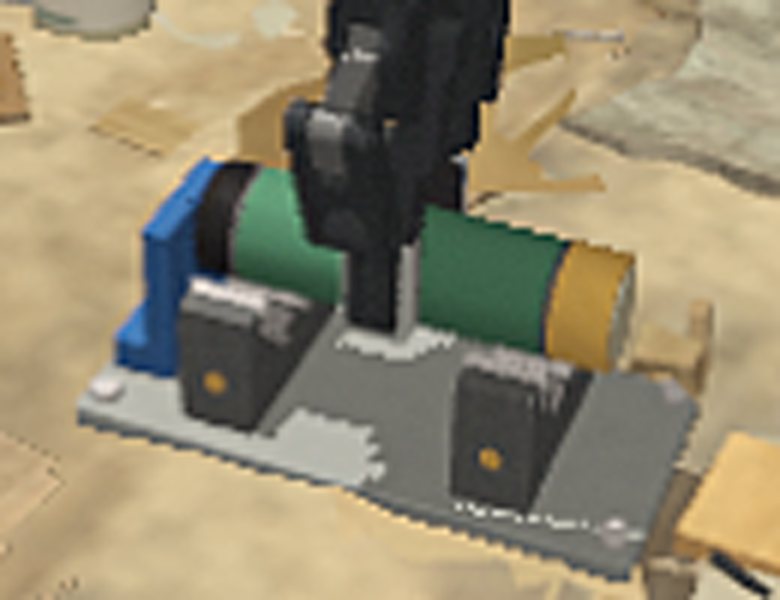

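The tube is about 0.9 mm off centre at most, 9.6 mm short of the stop and about 5.5 mm above the seat. Going down slowly to feel for contact.

>>> {"method": "move_arm", "body": {
  "steps": [
    [[0,0,0],[0,0.0005,0.001],-1],
    [[0,0,0],[0,0.0005,0.002],-1],
    [[0,0,0],[0,0.0005,0.003],-1],
    [[0,0,0],[0,0.0005,0.004],-1],
    [[0,0,0],[0,0.0005,0.005],-1],
    [[0,0,0],[0,0.0005,0.005],-1],
    [[0,0,0],[0,0.0005,0.005],-1]
  ]
}}

```text
t: 8.18
position: [469.6, 206.8, 46.2]
eef_rot: [180.0, 0.0, 10.8]
ft_force: [-1.1, -0.4, -2.4]
gripper_width: 0.403
```

>>> {"method": "move_arm", "body": {
  "steps": [
    [[0,0,0],[0,0,0.0004],-1],
    [[0,0,0],[0,0,0.0008],-1],
    [[0,0,0],[0,0,0.0012],-1],
    [[0,0,0],[0,0,0.0015],-1],
    [[0,0,0],[0,0,0.0015],-1]
  ]
}}

```text
t: 8.6
position: [469.9, 206.7, 45.4]
eef_rot: [180.0, -0.0, 10.7]
ft_force: [-1.8, -2.1, 4.5]
gripper_width: 0.411
```

Contact: vertical force is up about 6 N, with slightly more load on the left face. I'll ease off a little and slide towards the stop.

>>> {"method": "move_arm", "body": {
  "steps": [
    [[0,0,0],[0,0.0004,-0.0008],-1],
    [[0,0,0],[0.001,0.0004,-0.0008],-1],
    [[0,0,0],[0.002,0.0004,-0.0008],-1],
    [[0,0,0],[0.003,0.0004,-0.0008],-1],
    [[0,0,0],[0.004,0.0004,-0.0008],-1],
    [[0,0,0],[0.005,0.0004,-0.0008],-1],
    [[0,0,0],[0.006,0.0004,-0.0008],-1],
    [[0,0,0],[0.007,0.0004,-0.0008],-1],
    [[0,0,0],[0.007,0.0004,-0.0008],-1],
    [[0,0,0],[0.007,0.0004,-0.0008],-1]
  ]
}}

```text
t: 9.43
position: [476.2, 207.8, 45.4]
eef_rot: [-180.0, 0.1, 10.8]
ft_force: [-3.5, 0.5, 2.6]
gripper_width: 0.405
```

>>> {"method": "move_arm", "body": {
  "steps": [
    [[0,0,0],[0.0005,0,0],-1],
    [[0,0,0],[0.001,0,0],-1],
    [[0,0,0],[0.0015,0,0],-1],
    [[0,0,0],[0.0015,0,0],-1]
  ]
}}

```text
t: 9.77
position: [476.2, 207.8, 45.4]
eef_rot: [180.0, 0.3, 10.8]
ft_force: [-13.2, -1.1, 9.3]
gripper_width: 0.404
```

The tube is against the stop: x force went from −3.5 to −13 N with no movement. I'll back the command off to relieve that, then look.

>>> {"method": "move_arm", "body": {
  "steps": [
    [[0,0,0],[-0.0008,0,0],-1],
    [[0,0,0],[-0.0014,0,0],-1],
    [[0,0,0],[-0.0014,0,0],-1],
    [[0,0,0],[-0.0014,0,0],-1]
  ]
}}

```text
t: 10.1
position: [476.2, 207.8, 45.4]
eef_rot: [-180.0, 0.1, 10.8]
ft_force: [-5.9, 0.9, 1.4]
gripper_width: 0.403
```

Run:
```python
from tube import *
s=robot.get_state();print(s['t'],s['position'],s['eef_rot'],s['ft_force'],s['gripper_width'])
fit("7",list(s['position'][:2])+[s['position'][2]+12],10.6)
p=np.load("scene7.npz")["p"]
cv2.imwrite("pics/s7.png",cv2.resize(p[220:320,200:330],None,fx=6,fy=6,interpolation=cv2.INTER_CUBIC)[:600])
```

```text
10.1 [476.24734206 207.77939331  45.443532  ] [-1.79995731e+02  6.24702724e-02  1.07562899e+01] [-5.85007388  0.87461893  1.43902326] 0.4034152160808492
top few 0
scene 506 yaw 10.43 tilt 0.17 res 0.96 ctr [471.2 207.1  56.8] len 90.2
```

View pics/s7.png

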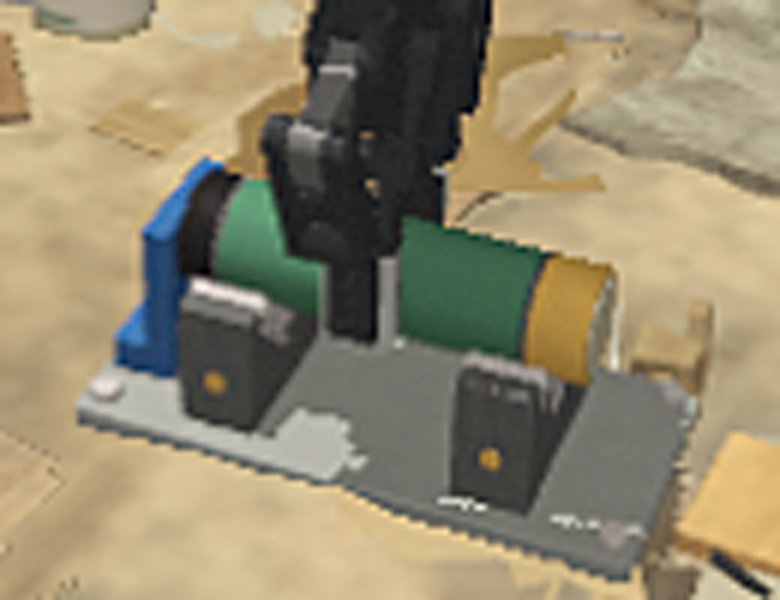

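The picture shows the cap face flush on the blue stop at about (190,215), with the tube down in both vees. Releasing so it can centre itself.

>>> {"method": "move_arm", "body": {
  "steps": [
    [[0,0,0],[0,0,0],-0.1],
    [[0,0,0],[0,0,0],0.0],
    [[0,0,0],[0,0,0],0.1],
    [[0,0,0],[0,0,0],0.3],
    [[0,0,0],[0,0,0],0.4],
    [[0,0,0],[0,0,0],0.4],
    [[0,0,0],[0,0,0],0.4],
    [[0,0,0],[0,0,0],0.4]
  ],
  "newtons": 20
}}

```text
t: 10.87
position: [476.8, 207.7, 45.6]
eef_rot: [180.0, -0.0, 10.7]
ft_force: [-0.0, 0.2, -0.1]
gripper_width: 0.7
```

Run:
```python
from tube import *
s=robot.get_state();print(s['t'],s['position'],s['eef_rot'],s['ft_force'],s['gripper_width'])
fit("8",list(s['position'][:2])+[s['position'][2]+12],10.6)
p=np.load("scene8.npz")["p"]
cv2.imwrite("pics/s8.png",cv2.resize(p[220:320,200:330],None,fx=6,fy=6,interpolation=cv2.INTER_CUBIC)[:600])
```

```text
10.8667 [476.75025202 207.74616476  45.58127319] [ 1.79994443e+02 -9.24340789e-03  1.07477421e+01] [-0.04560786  0.21255995 -0.06740594] 0.70013828326914
top few 0
scene 484 yaw 10.62 tilt -0.07 res 0.96 ctr [471.2 207.1  56.8] len 90.3
```

View pics/s8.png

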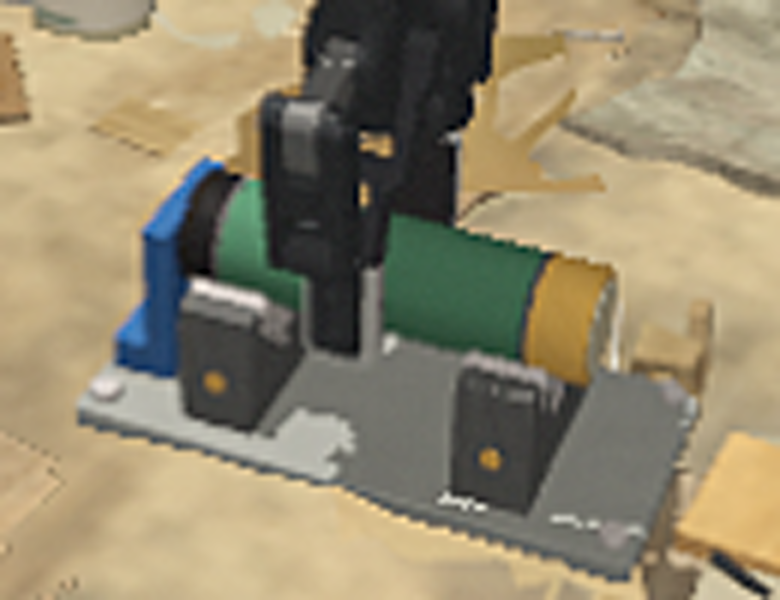

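Seated: yaw 10.6°, tilt about 0°, cap still on the stop. Now I'll go straight up, shut the fingers, and centre over the tube's middle.

>>> {"method": "move_arm", "body": {
  "steps": [
    [[0,0,0],[0,0,-0.003],0.4],
    [[0,0,0],[0,0,-0.01],0.4],
    [[0,0,0],[0,0,-0.02],0.4],
    [[0,0,0],[0,0,-0.032],0.4],
    [[0,0,0],[0,0,-0.042],0.4],
    [[0,0,0],[0,0,-0.05],0.4],
    [[0,0,0],[-0.002,0,-0.05],-1],
    [[0,0,0],[-0.005,0,-0.05],-1],
    [[0,0,0],[-0.005,0,-0.05],-1],
    [[0,0,0],[-0.005,0,-0.05],-1],
    [[0,0,0],[-0.005,0,-0.05],-1],
    [[0,0,0],[-0.005,0,-0.05],-1]
  ],
  "newtons": 40
}}

```text
t: 11.97
position: [471.6, 206.7, 95.1]
eef_rot: [180.0, 0.0, 10.7]
ft_force: [-0.9, 0.4, -0.0]
gripper_width: 0.002
```

>>> {"method": "move_arm", "body": {
  "steps": [
    [[0,0,0],[0,0,0.002],-1],
    [[0,0,0],[0,0,0.006],-1],
    [[0,0,0],[0,0,0.01],-1],
    [[0,0,0],[0,0,0.013],-1],
    [[0,0,0],[0,0,0.013],-1],
    [[0,0,0],[0,0,0.013],-1]
  ]
}}

```text
t: 12.47
position: [471.6, 206.7, 82.2]
eef_rot: [180.0, 0.0, 10.7]
ft_force: [0.1, 0.6, 0.7]
gripper_width: 0.001
```

Run:
```python
from tube import *
s=robot.get_state();print(s['t'],s['position'],s['eef_rot'],s['ft_force'],s['gripper_width'])
fit("9",[472,207,58],10.6)
p=np.load("scene9.npz")["p"]
cv2.imwrite("pics/s9.png",cv2.resize(p[220:320,200:330],None,fx=6,fy=6,interpolation=cv2.INTER_CUBIC)[:600])
```

```text
12.4667 [471.59574646 206.71929956  82.16551946] [1.79987360e+02 4.42008463e-02 1.07479812e+01] [0.11381875 0.61160438 0.70056765] 0.000997880255215558
top few 16
scene 803 yaw 10.39 tilt -0.12 res 0.75 ctr [471.2 207.1  56.8] len 89.7
```

View pics/s9.png

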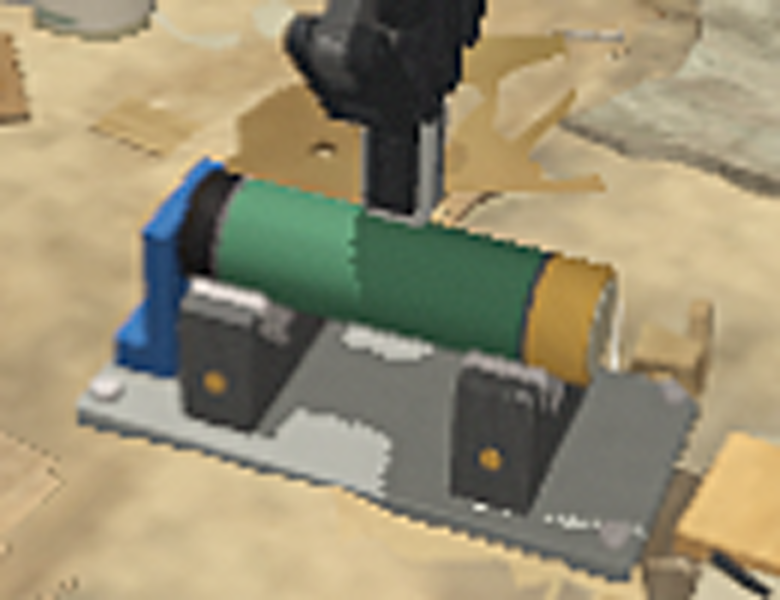

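The shut fingers at about (405,215) stand over the middle of the seated tube. Lowering slowly to contact.

>>> {"method": "move_arm", "body": {
  "steps": [
    [[0,0,0],[0,0,0.001],-1],
    [[0,0,0],[0,0,0.002],-1],
    [[0,0,0],[0,0,0.003],-1],
    [[0,0,0],[0,0,0.004],-1],
    [[0,0,0],[0,0,0.005],-1],
    [[0,0,0],[0,0,0.006],-1],
    [[0,0,0],[0,0,0.007],-1],
    [[0,0,0],[0,0,0.007],-1],
    [[0,0,0],[0,0,0.007],-1]
  ]
}}

```text
t: 13.32
position: [471.9, 206.8, 75.9]
eef_rot: [180.0, -0.0, 10.8]
ft_force: [-2.9, -0.5, 3.9]
gripper_width: -0.002
```

>>> {"method": "move_arm", "body": {
  "steps": [
    [[0,0,0],[0,0,0.0005],-1],
    [[0,0,0],[0,0,0.001],-1],
    [[0,0,0],[0,0,0.0015],-1],
    [[0,0,0],[0,0,0.002],-1],
    [[0,0,0],[0,0,0.002],-1],
    [[0,0,0],[0,0,0.002],-1]
  ]
}}

```text
t: 13.82
position: [472.0, 206.9, 75.7]
eef_rot: [180.0, -0.0, 10.8]
ft_force: [-8.9, -3.3, 16.4]
gripper_width: 0.002
```

Pressing at about 16 N, but with about 9 N of axial shear towards the stop. I'll relieve most of that.

>>> {"method": "move_arm", "body": {
  "steps": [
    [[0,0,0],[-0.0003,0.0001,0],-1],
    [[0,0,0],[-0.0007,0.0002,0],-1],
    [[0,0,0],[-0.001,0.0003,0],-1],
    [[0,0,0],[-0.001,0.0003,0],-1],
    [[0,0,0],[-0.001,0.0003,0],-1],
    [[0,0,0],[-0.001,0.0003,0],-1],
    [[0,0,0],[-0.001,0.0003,0],-1]
  ]
}}

```text
t: 14.4
position: [471.9, 206.8, 75.8]
eef_rot: [-180.0, -0.2, 10.8]
ft_force: [-2.8, -0.6, 13.8]
gripper_width: -0.0
```

Run:
```python
from tube import *
s=robot.get_state();print(s['t'],s['position'],s['eef_rot'],s['ft_force'],s['torque'],s['gripper_width'])
fit("10",[472,207,58],10.6)
p=np.load("scene10.npz")["p"]
cv2.imwrite("pics/s10.png",cv2.resize(p[220:320,200:330],None,fx=6,fy=6,interpolation=cv2.INTER_CUBIC)[:600])
print(robot.get_state()['ft_force'])
```

```text
14.4 [471.92857882 206.80959735  75.79378838] [-179.96139993   -0.19933223   10.75017896] [-2.75358167 -0.55198482 13.82201634] [-0.0900333   0.59977577  0.0337379 ] -1.6357075626012003e-05
top few 15
scene 770 yaw 10.30 tilt 0.07 res 0.76 ctr [471.1 207.1  56.7] len 89.5
[-3.51052949 -0.50825524 12.54207012]
```

View pics/s10.png

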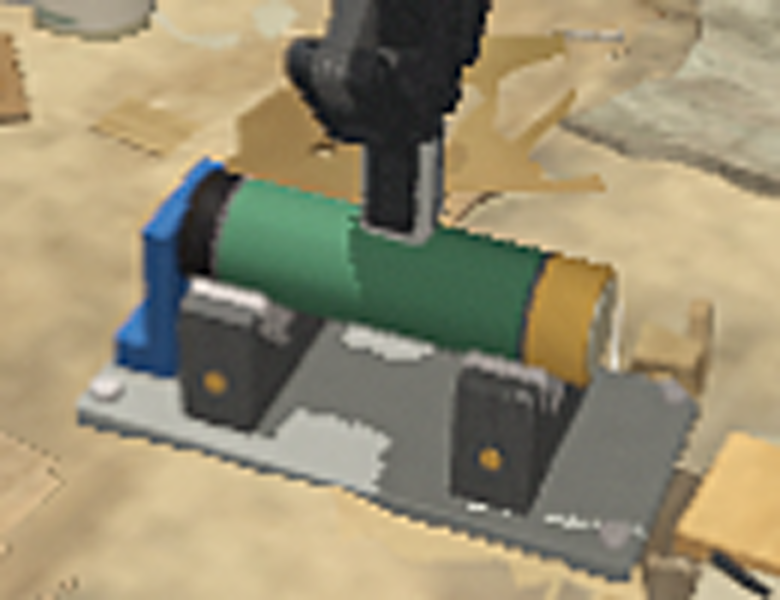

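Fingers press on the middle at about (400,235), the tube hasn't moved, and the cap is on the stop. A small top-up to reach 15 N, then a short hold.

>>> {"method": "move_arm", "body": {
  "steps": [
    [[0,0,0],[0,0,0.0003],-1],
    [[0,0,0],[0,0,0.0003],-1],
    [[0,0,0],[0,0,0.0003],-1],
    [[0,0,0],[0,0,0.0003],-1],
    [[0,0,0],[0,0,0.0003],-1],
    [[0,0,0],[0,0,0.0003],-1],
    [[0,0,0],[0,0,0.0003],-1],
    [[0,0,0],[0,0,0.0003],-1]
  ]
}}

```text
t: 15.17
position: [471.9, 206.8, 75.8]
eef_rot: [-180.0, -0.2, 10.8]
ft_force: [-4.7, -0.5, 14.7]
gripper_width: 0.003
```

Run:
```python
from h import *
s=robot.get_state();print(s['t'],s['position'],s['ft_force'],np.abs(s['qvel']).max())
if 9<s['ft_force'][2]<22: print(robot.hand_in())
```

```text
15.1667 [471.92327564 206.83923058  75.7526721 ] [-4.66060643 -0.46097259 14.66839861] 0.08496924715849387
the job is handed in; nothing more can be done
None
```

The green lens tube is seated in the V-blocks with its cap against the blue stop and its brass lens end facing away. I handed the job in at 15.2 s with the shut fingers still pressing on the middle of the tube.

**How it went:** I lifted the tube from its rest and lowered it until I felt the vees. I then slid it until the force rose at the stop, let it centre itself, and pressed from above.

**Last checks:**
- **Press:** about 14.7 N downward, plus about 5 N towards the stop.
- **Seating:** the last scene-camera fit shows the tube level to within 0.1° and at about 10.3° yaw. The fixture's yaw is about 10.6°. The tube's axis height reads 56.7 mm in that camera, which also reads the fixture about 1 mm low.
- **Stop:** the tube did not shift while it was pressed.

**What went wrong or disagreed:**
- I mistyped one row while closing the gripper, so the arm dipped for an instant. The tool ended up about 6 mm above its commanded height with 15 N upward on it. The tube stayed level in the rest and was gripped about 5 mm off its middle, which I allowed for later.
- The two cameras disagreed by about 3 mm in y. I relied on the scene camera, which agreed with the gripper, and on the felt contact.
- The camera's tube centre reads about 3 mm short of the fitted seat along the axis. I took the force at the stop and the picture as the better evidence.
- I had no direct measure of the force on each vee face. I also made no final measurement of the jar, glue bottle, paste pot and screw tub, but the arm's path kept well clear of them.

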